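Load the mixing ball and turn the pouring dish to the red pot

ROBOT

A 6-joint arm with a two-finger parallel gripper is mounted at the origin on the work surface. World frame = base frame: x ahead of the robot, y to its left, z up, the work surface at z = 0. Lengths are in m, angles in rad, forces in N, time in s.
With the tool pointing down it reaches from about 0.3 to 0.775 m from the base axis. Payload 14.6 kg.
Tool frame: the origin (TCP) lies on the centre line of the jaws, within the pads' length; the fingertips stand 19 mm ahead of it and the grasp point (between the pads) is the TCP; z points along the fingers, y is the direction in which the jaws open and shut (so a half turn about z gives the same grasp; the last joint's range is limited). The gripper opens to 94 mm and grips with 3 to 60 N. Pads are 16 mm wide; open, the fingers measure 119 mm over their backs; the gripper's body (75 mm by 177 mm) begins 78 mm behind the grasp point.
Start: joints at [1.235, 0.3, 1.521, -0, 1.321, -0.067], TCP at [0.146, 0.53, 0.224] pointing down, gripper open.
Joint ranges: [-3.03, 3.03], [-0.79, 2.21], [0.23, 2.52], [-1.04, 4.18], [0, 3.07], [-2.55, 2.55]. Speed limits (rad/s): [2.22, 2.22, 2.57, 3.14, 3.14, 3.14].

INTERFACE

Orientations are given as [roll, pitch, yaw] about the fixed x, y, z axes, in that order (R = Rz(yaw) Ry(pitch) Rx(roll)).
In Python, from station import ctrl gives the robot as it stands. The module is installed in compiled form; this text tells all that it offers.
- The arm moves only by the shell command python3 -m creep 'ROWS' [FORCE]. ROWS is a JSON object of lists of equal length, an entry for each row: "translation": the shift along the world's x, y, z in mm, a list of three; "yaw": the turn about the world's z in rad; "gripper": the closure in counts, from 0 (fully open) to 255 (shut). A call has 1 to 5 rows; each row is the pose to reach, as a shift and turn from the pose measured when the call began; what a row does not reach only later rows make up. A row lasts 1/12 s, in which the tool goes at most 41.7 mm and 7.16 degrees, less where a joint would pass 70% of its speed; a pose out of reach is approached as far as the arm can. A call with a gripper value outside its range is refused whole. The fingers move at their own pace and stop on an object; FORCE is the grip in N (left out, the last holds). Time passes only in rows, so rows that repeat a pose let the fingers close. It gives the time, the measured TCP pose, the force and the opening at its end, in the units of the state.
- ctrl.get_obs(): the state, without advancing time (a new reading comes with each control period).
- ctrl.camera(name): name is "scene" or "top"; returns a dict with "pixels" (480x640x3 uint8, red, green, blue), "depth" (480x640 float32, m along the optical axis (not along the pixel's ray), 0 where there is no reading), "fx", "fy", "cx", "cy" (pixels), "R" (3x3) and "t" (3): a world point X has camera coordinates R X + t. Camera axes: x right, y down, z forward; pixel columns grow to the right and rows downward; lengths in m; the calibration is good to about 2 mm. A picture is of the moment at which its call begins.
- ctrl.hand_in(): hands the job in, once; it reports no verdict.
The state is a dict: "time_s": time; "qpos": joint angles; "joint_vel": joint speeds; "tau": joint torques, N m; "ee_pos": TCP position; "eef_rot": TCP orientation; "force": force on the tool from outside, world axes, zero at the start; "moment": the same for the moment, N m; "grip_width": finger opening in m.
Only numpy, scipy, OpenCV 4.12 (cv2) and the standard library are available. Lean on these libraries where they do the work, as an engineer would, in place of code of your own. Each camera call takes 0.05 s, during which the arm holds its last target. There are 200 camera calls.

TASK

Take the amber glass mixing ball off its yellow ring stand and set it to rest in the middle of the white paint dish, letting go of it while the dish still stands on its cork mat. Then take the dish by its wooden handle, lift it clear of the mat and, in the air, turn it about a quarter turn so that its blue spout points at the red pot, keeping it level with the ball in the middle. Finish holding it there in the gripper, still and level, over the mat and about 10 cm above the bench; do not drop the ball on the bench or disturb the two pots and the white bottle.

Things in the scene. Friction and masses are not known exactly. Their poses are not given: they have to be found in the camera images.
- ball_center (a point): Centre of the amber glass mixing ball, diameter 30 mm, 35 g, loose. It starts on the yellow ring stand with its centre 36 mm above the bench. At rest in the middle of the dish its centre is 15 mm above dish_middle.
- stand: Yellow ring stand fixed to the bench: outside diameter 34 mm, bore 20 mm, 25 mm high; origin at the centre of its underside. Stands to the right or to the left of the dish.
- dish: Round white shallow dish, loose, about 140 g with its handle, rim diameter 156 mm, rim 27 mm above its underside, standing on the cork mat. Origin at the centre of its underside; x axis along the blue spout (tip 96 mm from the centre, 26 mm wide, top 33 mm above the underside), z up. The wooden handle is opposite the spout, and starts on the side nearest the robot.
- dish_handle (a point): Centre, half-way up, of the upright wooden handle post of the dish: 18 x 18 mm square section with its faces square to the dish's axes, 66 mm tall, 100 mm from the dish's centre towards -x of the dish. This point is 53 mm above the dish's underside; the post spans 20 to 86 mm above the underside. Axes as the dish's.
- dish_middle (a point): Point on the inner floor in the middle of the dish, 7 mm above its underside. Axes as the dish's. Around it the floor is flat to 16 mm radius, then rises at 15 degrees to 50 mm radius and at 28 degrees to the rim, so the ball rolls back towards the middle.
- mat: Round cork mat, diameter 180 mm, 4 mm thick, fixed to the bench under the dish; origin at the centre of its underside.
- pot_red: Red screw-top paint pot, diameter 50 mm, 55 mm high, loose, 250 g; origin at the centre of its underside. About 155 mm from the centre of the mat, to one side of the dish.
- pot_green: Green screw-top paint pot of the same size as the red one, loose, on the other side of the dish; origin at the centre of its underside. It may stand to the left and the red one to the right, or the other way round.
- flask: White bottle with a black cap, diameter 56 mm, 115 mm high, loose; origin at the centre of its underside. Stands on the side of the dish away from the ball's stand.
Not all that is in view belongs to the job. Of the things shaped like the part that bears ball_center, the amber glass one is meant.

How it is judged:
On the way, in this order (a step that is already met when the one before it is completed fails the run):
1. the ball rests, let go, in the middle of the dish (within 25 mm of its centre) while the dish stands on the mat (horizontal distance between ball_center and dish_middle below 0.025 m and z of ball_center in the frame of dish_middle below 0.022 m and height (world z) of dish below 0.012 m and contact force between ball and the fingers below 0.05 N and linear speed of ball below 0.05 m/s), for 0.3 s.
2. the dish is lifted off the mat (underside 25 mm above the bench) with the ball in it, before it is turned towards the red pot (height (world z) of dish above 0.025 m and horizontal distance between ball_center and dish_middle below 0.04 m and x of pot_red in the frame of dish below 0.115 m), for 0.05 s.
At the end, for the whole second after the job is handed in: Dish held still by its handle (grasp within 50 mm of the post's centre), underside 70 to 200 mm above the bench, centre within 50 mm of the mat's, level within 7 degrees, spout line within 30 mm of the red pot's axis; ball at rest, untouched, within 25 mm of the dish's middle (height (world z) of dish between 0.07 and 0.2 m and angle between dish's own z axis and vertical below 0.12 rad and horizontal distance between ball_center and dish_middle below 0.025 m and z of ball_center in the frame of dish_middle below 0.022 m and contact force between ball and the fingers below 0.05 N and y of pot_red in the frame of dish between -0.03 and 0.03 m and x of pot_red in the frame of dish above 0.09 m and horizontal distance between dish and mat below 0.05 m and contact force between dish and the fingers above 1 N and linear speed of dish below 0.03 m/s and angular speed of dish below 0.15 rad/s and linear speed of ball below 0.05 m/s and distance between the grasp point and dish_handle below 0.05 m); the arm keeps its last pose, push and grip.
It fails at once if the ball drops onto the bench (height (world z) of ball_center below 0.021 m).
It fails at once if the dish is tipped by more than 15 degrees (angle between dish's own z axis and vertical above 0.26 rad).
It fails at once if the ball strays more than 40 mm from the middle of the lifted dish (height (world z) of dish above 0.025 m and horizontal distance between ball_center and dish_middle above 0.04 m).
It fails at once if a pot or the bottle is shifted more than 20 mm or tipped (distance of any of pot_red, pot_green, flask from where it was at the start of the episode above 0.02 m or angle between any of pot_red, pot_green, flask's own z axis and vertical above 0.3 rad).
It also fails if it takes over 64 s, if anything falls off the work surface, if the arm or the gripper's body presses on something with over 40 N, if the wrist force passes 120 N, or if a joint passes its speed limit or range.

## Working session

There is one attempt and no reset: what is moved stays moved. The work goes in short steps, Python scripts to look and compute and a shell command to move; the robot and the scene stay as the last step left them, time stands still between calls to the robot, and variables do not carry over. Pictures are saved under pics/ and viewed, about 8 in all and at most 12, crops included, and the job is handed in when it is done.

```bash
mkdir -p pics; cat > h.py <<'E'
import numpy as np, cv2
from station import ctrl
def snap(n,f=None):
    c=ctrl.camera(n)
    if f: cv2.imwrite('pics/'+f,c['pixels'][:,:,::-1])
    return c
def plane(c,u,v,z):
    d=c['R'].T@np.array([(u-c['cx'])/c['fx'],(v-c['cy'])/c['fy'],1.]); o=-c['R'].T@c['t']
    return o+d*(z-o[2])/d[2]
def pts(c):
    v,u=np.mgrid[:480,:640]; z=c['depth']
    P=np.stack([(u-c['cx'])/c['fx']*z,(v-c['cy'])/c['fy']*z,z],-1)
    return (P-c['t'])@c['R']
E
python3 - <<'E'
from h import *
a=snap('top','top0.png');b=snap('scene','scene0.png')
for c in(a,b):print(-c['R'].T@c['t'],c['R'][2],c['fx'])
o=ctrl.get_obs();print(o)
E
```

```text
[0.47120063 0.02751011 1.08052574] [ 0.09092084 -0.01292257 -0.99577428] 446.021680460884
[1.1299194  0.48643286 0.89035113] [-0.50809802 -0.43326387 -0.74439157] 545.2070805316259
{'time_s': 0.1, 'qpos': array([ 1.23540855e+00,  3.00421520e-01,  1.52149971e+00,  8.99857736e-06,
        1.32069892e+00, -6.65940786e-02]), 'joint_vel': array([ 4.39123736e-04,  8.61540534e-06, -1.79578022e-03,  1.10936662e-03,
        1.01708568e-03,  8.05540578e-04]), 'tau': array([ 4.95233071e-04, -5.32652521e+01, -3.53282189e+01,  7.09455041e-02,
        2.33963592e-02, -9.99479539e-05]), 'ee_pos': array([0.14599164, 0.53005418, 0.22394794]), 'eef_rot': array([-3.14056801e+00, -7.70715863e-05,  2.87279668e+00]), 'force': array([ 0.58881442,  0.07333625, -0.10367821]), 'moment': array([ 0.0257306 , -0.02076133, -0.03180569]), 'grip_width': 0.09395056188920166}
```

View pics/top0.png

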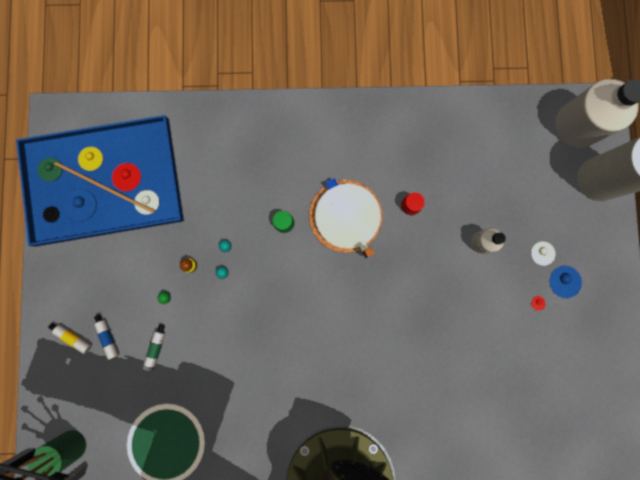

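View pics/scene0.png

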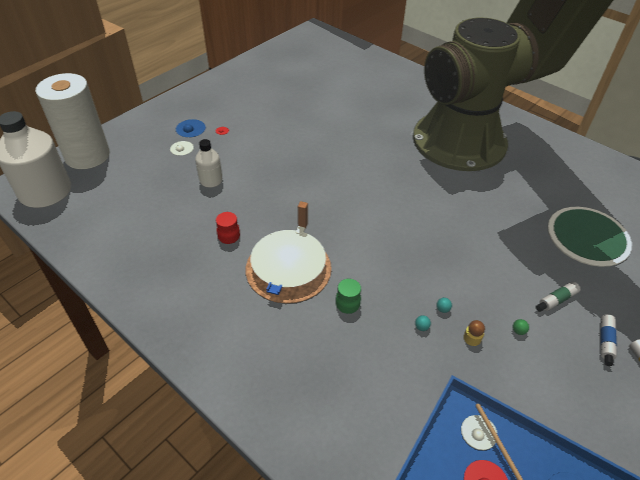

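The top view looks down with +x up and +y left. Balls that could be taken for the target in the top view are the amber one on the yellow stand at (188,264), teal at (225,245) and (222,272), and green at (164,297). I choose the amber one, at (476,328) in the scene view. The dish is at (346,215), its spout at (331,183) and its handle at (366,251). Red pot (413,203), green pot (283,220), bottle (490,239).

```bash
cat > m.py <<'E'
from h import *
def blob(c,lo,hi,box,P=None):
    hsv=cv2.cvtColor(c['pixels'],cv2.COLOR_RGB2HSV)
    m=cv2.inRange(hsv,lo,hi);k=np.zeros_like(m);u0,v0,u1,v1=box;k[v0:v1,u0:u1]=255
    m&=k;n,l,s,ce=cv2.connectedComponentsWithStats(m)
    if n<2:return None
    i=1+s[1:,4].argmax();return ce[i],s[i],l==i
E
python3 - <<'E'
from m import *
from scipy.optimize import least_squares
a=snap('top');b=snap('scene')
out=[cv2.resize(a['pixels'][220:310,140:260],None,fx=3,fy=3),cv2.resize(b['pixels'][285:375,420:540],None,fx=3,fy=3)]
cv2.imwrite('pics/ball.png',np.hstack(out)[:,:,::-1])
def tri(p):
    # least squares over two rays
    A=0;B=0
    for c,(u,v) in p:
        d=c['R'].T@np.array([(u-c['cx'])/c['fx'],(v-c['cy'])/c['fy'],1.]);d/=np.linalg.norm(d);o=-c['R'].T@c['t']
        M=np.eye(3)-np.outer(d,d);A=A+M;B=B+M@o
    return np.linalg.solve(A,B)
for n,lo,hi,ba,bb in [('ball',(5,120,30),(16,255,255),(170,245,205,285),(455,310,495,350)),
 ('red',(0,150,60),(6,255,255),(390,180,435,225),(205,200,250,250)),('green',(50,120,40),(75,255,255),(260,200,305,240),(330,270,370,320)),
 ('spout',(105,120,40),(125,255,255),(315,170,345,200),(255,275,295,300)),('handle',(5,80,40),(16,255,255),(352,245,380,262),(290,198,315,228)),
 ('white dish',(0,0,140),(180,60,255),(300,170,390,250),(240,225,335,300))]:
    A=blob(a,lo,hi,ba);B=blob(b,lo,hi,bb)
    for nm,c,Q in(('top',a,A),('sc',b,B)):
        if Q is None: print(n,nm,None);continue
        P=pts(c)[Q[2]];P=P[P[:,2]>0.002]
        z={'ball':.036,'red':.055,'green':.055,'spout':.037,'handle':.09,'white dish':.031}[n]
        print(n,nm,Q[0].round(1),Q[1],'top median',np.median(P[P[:,2]>np.percentile(P[:,2],60)],0).round(4),'zmax',P[:,2].max().round(3),'plane',plane(c,*Q[0],z).round(4))
    print(' tri',tri([(a,A[0]),(b,B[0])]).round(4))
E
```

```text
ball top [185.  264.5] [180 259  11  12 105] top median [0.5086 0.3449 0.0504] zmax 0.054 plane [0.5102 0.3489 0.036 ]
ball sc [476.7 327.4] [469 321  15  14 163] top median [0.5136 0.346  0.0481] zmax 0.052 plane [0.5102 0.3458 0.036 ]
 tri [0.5108 0.3472 0.038 ]
red top [412.7 203. ] [402 193  23  22 375] top median [ 0.6424 -0.1903  0.0559] zmax 1.081 plane [ 0.6403 -0.1846  0.055 ]
red sc [227.2 227.5] [216 212  24  32 595] top median [ 0.6475 -0.1898  0.0543] zmax 0.89 plane [ 0.6618 -0.1692  0.055 ]
 tri [ 0.6454 -0.1911  0.0264]
green top [282.7 221. ] [273 211  21  21 345] top median [0.6051 0.1176 0.0566] zmax 0.061 plane [0.6048 0.1186 0.055 ]
green sc [349.1 287.5] [339 279  21  18 302] top median [0.6101 0.1189 0.0553] zmax 0.058 plane [0.6104 0.1202 0.055 ]
 tri [0.6061 0.1183 0.049 ]
spout top [330.7 183. ] [325 179  12  10  81] top median [0.6935 0.0066 0.0357] zmax 0.039 plane [0.6957 0.0048 0.037 ]
spout sc [273.6 288.5] [267 282  15  13 118] top median [0.6984 0.0048 0.0353] zmax 0.043 plane [0.7004 0.005  0.037 ]
 tri [0.6975 0.0036 0.0326]
handle top [368.4 251.8] [363 247  12  10  85] top median [ 0.5243 -0.0754  0.0906] zmax 1.081 plane [ 0.527  -0.0741  0.09  ]
handle sc [302.4 213.6] [298 201  10  27 203] top median [ 0.5321 -0.0744  0.088 ] zmax 0.094 plane [ 0.5501 -0.0573  0.09  ]
 tri [ 0.5287 -0.0772  0.0605]
white dish top [347.4 215.7] [ 315  184   66   65 3341] top median [ 0.6203 -0.034   0.0279] zmax 1.081 plane [ 0.6172 -0.033   0.031 ]
white dish sc [287.9 257.6] [ 248  226   80   61 3462] top median [ 0.6077 -0.0489  0.0275] zmax 0.89 plane [ 0.6213 -0.0328  0.031 ]
 tri [ 0.6184 -0.0341  0.0272]
```

View pics/ball.png

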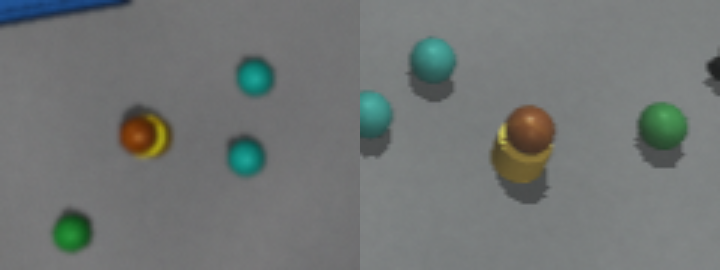

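The crop confirms the choice: a brown-amber ball on the yellow ring, left panel at (140,135), with the two teal balls and the green one loose on the bench. The ball is at about (0.511, 0.3465, 0.036). The dish centre is at (0.618, -0.033) with yaw about 25.5°. The red pot is at (0.645, -0.190) and bears -80° from the dish, so the dish has to turn about -105°. I now move above the ball.

```bash
python3 -m creep '{"translation":[[35,-18,-5],[70,-36,-15],[106,-54,-25],[142,-72,-35],[178,-90,-45]],"yaw":[0,0,0,0,0],"gripper":[90,90,90,90,90]}' 8
python3 -m creep '{"translation":[[36,-18,-10],[72,-36,-20],[108,-54,-30],[144,-72,-40],[180,-90,-50]],"yaw":[0,0,0,0,0],"gripper":[90,90,90,90,90]}'
python3 - <<'E'
from h import *
o=ctrl.get_obs();print(o['ee_pos'],o['eef_rot'],o['grip_width'])
E
```

```text
time_s: 0.62
ee_pos: [0.3254, 0.4389, 0.1787]
eef_rot: [-3.141, -0.0, 2.873]
force: [0.1, 0.3, -0.1]
grip_width: 0.0643
time_s: 1.03
ee_pos: [0.5063, 0.348, 0.1283]
eef_rot: [-3.141, -0.0, 2.873]
force: [-0.6, 1.5, 0.1]
grip_width: 0.0605
[0.50625179 0.34800875 0.12826003] [-3.14085161e+00 -1.81305407e-04  2.87306812e+00] 0.06045471161934146
```

```bash
python3 -m creep '{"translation":[[3,-1,-20],[5,-1.5,-38],[5,-1.5,-38]],"yaw":[0,0,0],"gripper":[90,90,90]}'
python3 - <<'E'
from m import *
b=snap('scene');cv2.imwrite('pics/c1.png',cv2.resize(b['pixels'][240:380,400:560],None,fx=4,fy=4)[:,:,::-1])
B=blob(b,(5,120,30),(16,255,255),(455,310,495,350));print(B[0],B[1],plane(b,*B[0],.036))
E
```

```text
time_s: 1.28
ee_pos: [0.5105, 0.3449, 0.0862]
eef_rot: [-3.136, -0.004, 2.872]
force: [-0.6, 0.8, -0.0]
grip_width: 0.0605
[476.40526316 327.76842105] [469 320  16  16 190] [0.51115961 0.34585141 0.036     ]
```

View pics/c1.png

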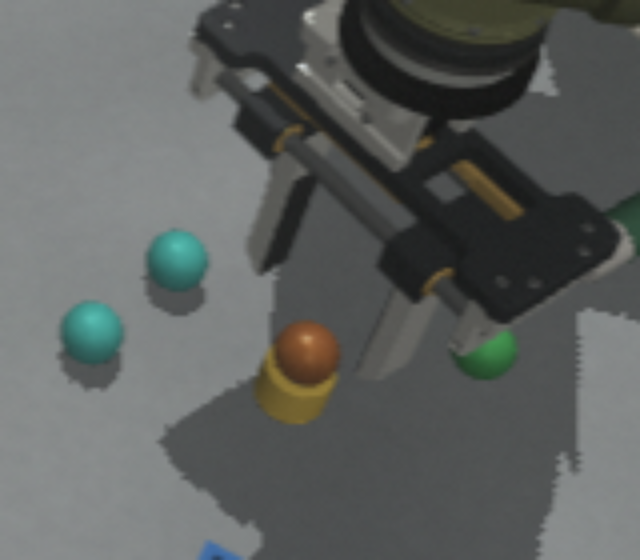

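The amber ball at crop (307,352) sits between the two fingertips at (265,268) and (375,372), which is consistent with the gripper being above it. I go down and close.

```bash
python3 -m creep '{"translation":[[1,1,-14],[1,1,-28],[1,1,-40],[1,1,-40]],"yaw":[0,0,0,0],"gripper":[90,90,90,90]}'
python3 -m creep '{"translation":[[0,0,0],[0,0,0],[0,0,0],[0,0,0],[0,0,0]],"yaw":[0,0,0,0,0],"gripper":[190,190,190,190,190]}' 8
python3 -m creep '{"translation":[[0,0,0],[0,0,10],[0,0,25],[0,0,40],[0,0,40]],"yaw":[0,0,0,0,0],"gripper":[190,190,190,190,190]}'
```

```text
time_s: 1.67
ee_pos: [0.5105, 0.3467, 0.0464]
eef_rot: [-3.136, -0.005, 2.873]
force: [0.1, -0.5, -0.1]
grip_width: 0.0607
time_s: 2.08
ee_pos: [0.5107, 0.3468, 0.047]
eef_rot: [-3.137, -0.004, 2.873]
force: [-1.3, -2.1, 0.8]
grip_width: 0.0308
time_s: 2.5
ee_pos: [0.512, 0.3476, 0.0906]
eef_rot: [-3.14, -0.001, 2.873]
force: [-0.2, -0.3, 0.4]
grip_width: 0.0293
```

The ball is held at 29.3 mm. I carry it to above the dish, turning towards yaw 3.587 on the way.

```bash
python3 -m creep '{"translation":[[3,-10,15],[10,-35,30],[18,-65,45],[26,-95,45],[34,-125,45]],"yaw":[0.02,0.07,0.12,0.18,0.24],"gripper":[190,190,190,190,190]}'
python3 -m creep '{"translation":[[8,-30,0],[16,-60,0],[24,-90,0],[32,-120,0],[40,-150,0]],"yaw":[0.06,0.12,0.18,0.24,0.30],"gripper":[190,190,190,190,190]}'
python3 -m creep '{"translation":[[9,-30,0],[19,-62,0],[27,-90,0],[30,-104,0],[30,-104,0]],"yaw":[0.06,0.12,0.17,0.17,0.17],"gripper":[190,190,190,190,190]}'
python3 - <<'E'
from m import *
o=ctrl.get_obs();print(o['ee_pos'],o['eef_rot'],o['grip_width'])
b=snap('scene');cv2.imwrite('pics/c2.png',cv2.resize(b['pixels'][100:320,180:400],None,fx=2.7,fy=2.7)[:,:,::-1])
B=blob(b,(105,120,40),(125,255,255),(255,275,295,300));print(B[0],plane(b,*B[0],.037))
E
```

```text
time_s: 2.92
ee_pos: [0.5463, 0.2216, 0.1364]
eef_rot: [-3.141, 0.001, 3.117]
force: [0.3, -0.2, -1.7]
grip_width: 0.0293
time_s: 3.33
ee_pos: [0.5865, 0.07, 0.1363]
eef_rot: [-3.141, 0.001, -2.864]
force: [0.6, 0.3, -0.5]
grip_width: 0.0291
time_s: 3.75
ee_pos: [0.6166, -0.0365, 0.1358]
eef_rot: [-3.141, 0.001, -2.698]
force: [-0.5, 0.7, -0.4]
grip_width: 0.0293
[ 0.61663111 -0.03649691  0.13578255] [-3.14110224e+00  6.05822542e-04 -2.69774041e+00] 0.029327905994350444
[273.68421053 288.60526316] [0.70044637 0.00521741 0.037     ]
```

View pics/c2.png

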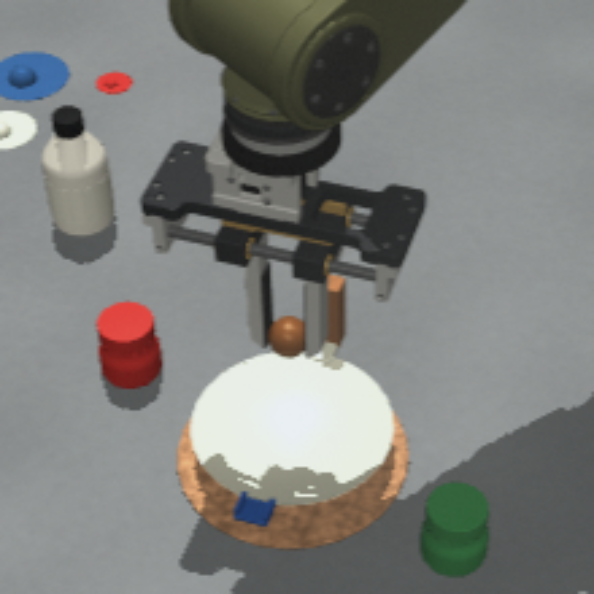

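The ball at crop (288,336) is in the jaws over the dish, with the wooden handle behind it at (336,310). I lower the ball into the dish.

```bash
python3 -m creep '{"translation":[[1,2,-20],[1,2,-42],[1,2,-64],[1,2,-80],[1,2,-86]],"yaw":[0,0,0,0,0],"gripper":[190,190,190,190,190]}'
python3 -m creep '{"translation":[[0,0,-4],[0,0,-8],[0,0,-11],[0,0,-11]],"yaw":[0,0,0,0],"gripper":[190,190,190,190]}'
```

```text
time_s: 4.22
ee_pos: [0.6159, -0.0308, 0.0472]
eef_rot: [3.14, -0.002, -2.696]
force: [-0.0, 0.1, -0.3]
grip_width: 0.0295
time_s: 4.55
ee_pos: [0.6162, -0.0304, 0.0368]
eef_rot: [3.14, -0.001, -2.696]
force: [-0.4, -0.1, -1.2]
grip_width: 0.0292
```

```bash
python3 -m creep '{"translation":[[0,0,0],[0,0,0],[0,0,0],[0,0,0],[0,0,0]],"yaw":[0,0,0,0,0],"gripper":[165,150,140,125,120]}'
python3 -m creep '{"translation":[[0,0,0],[0,0,0],[0,0,0],[0,0,5],[0,0,15]],"yaw":[0,0,0,0,0],"gripper":[120,120,120,120,120]}'
python3 -m creep '{"translation":[[0,0,20],[0,0,45],[0,0,70],[0,0,90],[0,0,90]],"yaw":[0,0,0,0,0],"gripper":[120,120,120,120,120]}'
python3 -m creep '{"translation":[[-20,-10,0],[-50,-24,0],[-80,-38,0],[-95,-45,0],[-95,-45,0]],"yaw":[0,0,0,0,0],"gripper":[120,120,120,120,120]}'
python3 - <<'E'
from m import *
b=snap('scene');cv2.imwrite('pics/c3.png',cv2.resize(b['pixels'][120:320,200:400],None,fx=3,fy=3)[:,:,::-1])
c=b
B=blob(b,(105,120,40),(125,255,255),(255,275,295,300));print('spout',plane(b,*B[0],.037))
B=blob(b,(5,120,30),(16,255,255),(262,235,320,282));print('ball',B[0],B[1],plane(b,*B[0],.026))
a=snap('top')
B=blob(a,(105,120,40),(125,255,255),(315,170,345,200));print('spout',plane(a,*B[0],.037))
B=blob(a,(5,120,30),(16,255,255),(330,200,365,230));B and print('ball',B[0],B[1],plane(a,*B[0],.026))
E
```

```text
time_s: 4.97
ee_pos: [0.6163, -0.0305, 0.0369]
eef_rot: [3.14, -0.001, -2.696]
force: [-0.4, -0.5, -0.4]
grip_width: 0.0488
time_s: 5.38
ee_pos: [0.6157, -0.0304, 0.0514]
eef_rot: [3.139, -0.003, -2.696]
force: [-0.2, -0.8, -0.7]
grip_width: 0.0496
time_s: 5.8
ee_pos: [0.6174, -0.0306, 0.1471]
eef_rot: [-3.14, 0.003, -2.696]
force: [-0.4, -0.6, 0.9]
grip_width: 0.0498
time_s: 6.22
ee_pos: [0.5202, -0.0766, 0.1474]
eef_rot: [-3.14, 0.003, -2.698]
force: [0.1, 0.2, 0.5]
grip_width: 0.0503
spout [0.70032029 0.00508234 0.037     ]
ball [290.20567376 258.53191489] [284 252  13  14 141] [ 0.61685928 -0.03051938  0.026     ]
spout [0.69568773 0.00494715 0.037     ]
ball [345.84848485 216.76767677] [341 212  11  11  99] [ 0.61541791 -0.02952946  0.026     ]
```

View pics/c3.png

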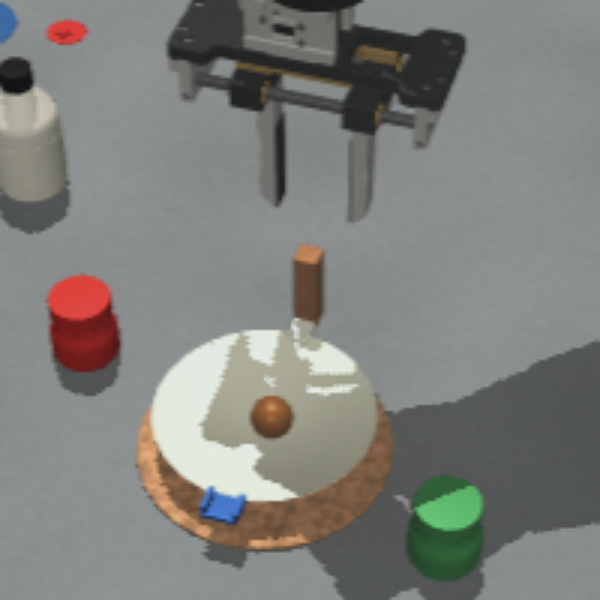

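The ball rests at crop (272,416) near the middle of the dish, about 4 mm off. The dish has not moved, the handle top is at (309,252) and the fingers are clear behind it. Next is the handle grasp.

```bash
python3 -m creep '{"translation":[[7,1,0],[7,1,-15],[7,1,-35],[7,1,-58],[7,1,-75]],"yaw":[0,0,0,0,0],"gripper":[120,120,120,120,120]}'
python3 -m creep '{"translation":[[0,0,-10],[0,0,-17],[0,0,-17]],"yaw":[0,0,0],"gripper":[120,120,120]}'
python3 - <<'E'
from m import *
for n,bx in(('scene',(290,195,320,235)),('top',(352,240,385,265))):
    c=snap(n);B=blob(c,(5,80,40),(16,255,255),bx)
    if B:print(n,B[0],B[1],np.median(pts(c)[B[2]],0))
    if n=='scene':cv2.imwrite('pics/c4.png',cv2.resize(c['pixels'][140:290,230:380],None,fx=4,fy=4)[:,:,::-1])
E
```

```text
time_s: 6.73
ee_pos: [0.5303, -0.0741, 0.0707]
eef_rot: [-3.14, 0.003, -2.696]
force: [0.3, 0.1, 0.3]
grip_width: 0.0497
time_s: 6.98
ee_pos: [0.5304, -0.0737, 0.0524]
eef_rot: [-3.142, 0.002, -2.696]
force: [0.2, 0.3, 0.7]
grip_width: 0.0498
scene [302.24528302 213.85849057] [298 201  10  27 212] [ 0.53514537 -0.07247121  0.06668042]
```

View pics/c4.png

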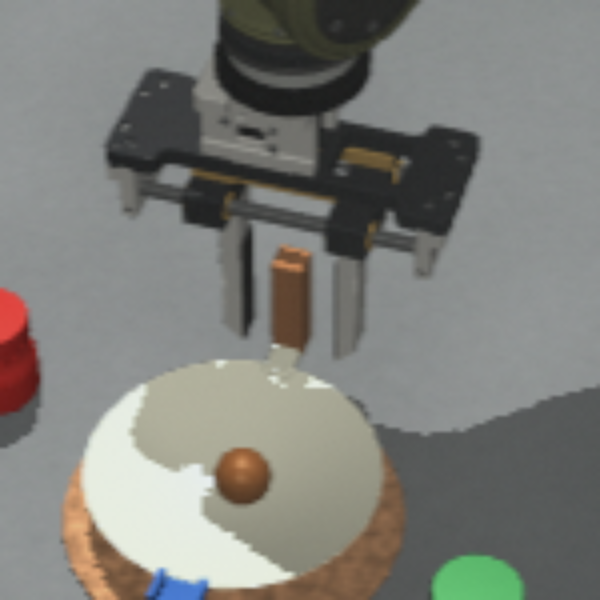

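The post at crop (291,300) is centred between the fingers at (240,280) and (348,300). I close gently, then firmly.

```bash
python3 -m creep '{"translation":[[0,0,0],[0,0,0],[0,0,0],[0,0,0],[0,0,0]],"yaw":[0,0,0,0,0],"gripper":[150,170,185,195,205]}' 15
python3 -m creep '{"translation":[[0,0,0],[0,0,0],[0,0,0],[0,0,0],[0,0,0]],"yaw":[0,0,0,0,0],"gripper":[215,225,235,235,235]}' 15
python3 -m creep '{"translation":[[0,0,0],[0,0,0],[0,0,0],[0,0,0],[0,0,0]],"yaw":[0,0,0,0,0],"gripper":[235,235,235,235,235]}' 40
python3 -m creep '{"translation":[[0,0,0],[0,0,0],[0,0,0],[0,0,0],[0,0,0]],"yaw":[0,0,0,0,0],"gripper":[235,235,235,235,235]}' 58
python3 - <<'E'
from m import *
b=snap('scene')
B=blob(b,(105,120,40),(125,255,255),(250,270,300,305));print('spout',plane(b,*B[0],.037))
B=blob(b,(5,120,30),(16,255,255),(262,235,320,282));print('ball',B[0],B[1],plane(b,*B[0],.026))
E
```

```text
time_s: 7.5
ee_pos: [0.531, -0.0741, 0.0545]
eef_rot: [-3.14, 0.004, -2.696]
force: [0.2, -0.5, 0.4]
grip_width: 0.0204
time_s: 7.92
ee_pos: [0.531, -0.0741, 0.0545]
eef_rot: [-3.14, 0.004, -2.696]
force: [-0.5, -0.9, 0.8]
grip_width: 0.0179
time_s: 8.33
ee_pos: [0.531, -0.0741, 0.0545]
eef_rot: [-3.14, 0.004, -2.696]
force: [0.4, -0.4, 0.7]
grip_width: 0.0182
time_s: 8.75
ee_pos: [0.5311, -0.0741, 0.0546]
eef_rot: [-3.14, 0.004, -2.696]
force: [0.6, -0.0, 0.9]
grip_width: 0.0177
spout [0.70025049 0.00558076 0.037     ]
ball [290.51798561 258.5971223 ] [285 252  12  14 139] [ 0.61655088 -0.02992152  0.026     ]
```

```bash
python3 -m creep '{"translation":[[0,0,1],[0,0,2],[0,0,4],[0,0,6],[0,0,8]],"yaw":[0,0,0,0,0],"gripper":[235,235,235,235,235]}' 58
python3 -m creep '{"translation":[[0,0,2],[0,0,4],[0,0,6],[0,0,7],[0,0,7]],"yaw":[0,0,0,0,0],"gripper":[235,235,235,235,235]}'
cat > chk.py <<'E'
from m import *
b=snap('scene');P=pts(b);hsv=cv2.cvtColor(b['pixels'],cv2.COLOR_RGB2HSV)
o=ctrl.get_obs();print(o['ee_pos'].round(4),o['eef_rot'].round(3),o['force'].round(1),o['moment'].round(2))
m=cv2.inRange(hsv,(105,100,30),(125,255,255))>0;m[:150]=0
m&=(np.hypot(P[...,0]-.618,P[...,1]+.033)<.125);Q=P[m];print('spout',Q.mean(0).round(4),len(Q))
k=cv2.inRange(hsv,(0,0,60),(180,90,255))>0
k&=(np.hypot(P[...,0]-.618,P[...,1]+.033)<.1)&(P[...,2]>o['ee_pos'][2]-.05)&(P[...,2]<o['ee_pos'][2]-.01)
W=P[k]
# flat-slope dish is axisymmetric: compare heights of annulus via fit z=a+bx+cy+d r^2
c=W[:,:2].mean(0);
for _ in range(5):
    x,y=(W[:,:2]-c).T;r=np.hypot(x,y);s=(r<.074)&(r>.02)
    A=np.c_[np.ones(s.sum()),x[s],y[s],r[s]**2];sol=np.linalg.lstsq(A,W[s,2],rcond=None)[0]
print('white',c.round(4),len(W),'fit',sol.round(3))
B=cv2.inRange(hsv,(5,110,30),(16,255,255))>0
B&=(np.hypot(P[...,0]-.618,P[...,1]+.033)<.06)&(P[...,2]<o['ee_pos'][2]+.02)&(P[...,2]>o['ee_pos'][2]-.04)
v,u=np.nonzero(B);print('ball px',u.mean().round(1),v.mean().round(1),len(u),P[B].mean(0).round(4),'ctr',plane(b,u.mean(),v.mean(),o['ee_pos'][2]-.028).round(4))
E
python3 chk.py
```

```text
time_s: 9.22
ee_pos: [0.531, -0.0741, 0.0627]
eef_rot: [-3.14, 0.004, -2.696]
force: [-0.3, 0.7, -1.7]
grip_width: 0.0182
time_s: 9.63
ee_pos: [0.5311, -0.0741, 0.07]
eef_rot: [-3.139, 0.005, -2.696]
force: [-0.2, 1.6, -1.5]
grip_width: 0.0176
[ 0.5311 -0.0741  0.0699] [-3.14   0.004 -2.696] [ 0.2  0.5 -1.1] [-0.07  0.13  0.02]
spout [0.6981 0.0033 0.0481] 124
white [ 0.6147 -0.039 ] 3327 fit [ 0.026 -0.03  -0.034  3.569]
ball px 290.4 253.7 143 [ 0.6211 -0.0253  0.0493] ctr [ 0.6166 -0.0298  0.0419]
```

```bash
python3 -m creep '{"translation":[[0,0,2],[0,0,5],[0,0,9],[0,0,13],[0,0,17]],"yaw":[0,0,0,0,0],"gripper":[235,235,235,235,235]}'
python3 -m creep '{"translation":[[0,0,4],[0,0,8],[0,0,12],[0,0,16],[0,0,20]],"yaw":[0,0,0,0,0],"gripper":[235,235,235,235,235]}'
python3 -m creep '{"translation":[[0,0,4],[0,0,8],[0,0,12],[0,0,16],[0,0,20]],"yaw":[0,0,0,0,0],"gripper":[235,235,235,235,235]}'
python3 -m creep '{"translation":[[0,0,4],[0,0,8],[0,0,12],[0,0,15],[0,0,17]],"yaw":[0,0,0,0,0],"gripper":[235,235,235,235,235]}'
python3 -m creep '{"translation":[[0,0,2],[0,0,3],[0,0,3],[0,0,3],[0,0,3]],"yaw":[0,0,0,0,0],"gripper":[235,235,235,235,235]}'
python3 chk.py
```

```text
time_s: 10.1
ee_pos: [0.5311, -0.0741, 0.0874]
eef_rot: [-3.139, 0.005, -2.696]
force: [0.3, -0.5, -2.2]
grip_width: 0.018
time_s: 10.52
ee_pos: [0.5311, -0.0741, 0.1078]
eef_rot: [-3.139, 0.005, -2.696]
force: [0.1, 0.3, -1.8]
grip_width: 0.0182
time_s: 10.93
ee_pos: [0.5311, -0.0741, 0.1282]
eef_rot: [-3.139, 0.005, -2.696]
force: [-0.4, 0.2, -2.2]
grip_width: 0.0178
time_s: 11.35
ee_pos: [0.5312, -0.0741, 0.1457]
eef_rot: [-3.139, 0.005, -2.696]
force: [0.5, -0.4, -1.6]
grip_width: 0.018
time_s: 11.77
ee_pos: [0.5311, -0.0741, 0.1485]
eef_rot: [-3.139, 0.005, -2.696]
force: [-0.4, -0.3, -1.8]
grip_width: 0.0178
[ 0.5311 -0.0741  0.1485] [-3.139  0.005 -2.696] [-0.8 -0.4 -2. ] [ 0.02  0.19 -0.  ]
spout [0.6981 0.0035 0.1266] 129
white [ 0.6142 -0.0395] 3538 fit [ 0.104 -0.032 -0.038  3.572]
ball px 289.5 227.4 160 [ 0.6215 -0.0248  0.1275] ctr [ 0.6168 -0.0295  0.1205]
```

The lift stayed level and the ball stayed centred. I now work out the arc for turning about the dish centre.

```bash
cat > arc.py <<'E'
import sys,numpy as np
from h import *
p=ctrl.get_obs()['ee_pos'];C=np.array([.618,-.032]);d=p[:2]-C
def pos(t):return C+np.array([[np.cos(t),-np.sin(t)],[np.sin(t),np.cos(t)]])@d
t0=0;s=float(sys.argv[2])
for k in range(int(sys.argv[1])):
    print(k,[(1e3*(pos(t0-s*j/5)-pos(t0))).round(1).tolist() for j in range(1,6)]);t0-=s
E
python3 arc.py 4 0.23
```

```text
0 [[-1.8, 4.0], [-3.5, 8.2], [-5.0, 12.4], [-6.2, 16.6], [-7.3, 20.9]]
1 [[-0.9, 4.4], [-1.6, 8.7], [-2.0, 13.2], [-2.3, 17.6], [-2.4, 22.0]]
2 [[0.1, 4.4], [0.5, 8.9], [1.0, 13.3], [1.8, 17.7], [2.7, 22.0]]
3 [[1.1, 4.3], [2.5, 8.5], [4.0, 12.7], [5.8, 16.8], [7.7, 20.8]]
```

```bash
python3 -m creep '{"translation":[[-1.8,4,0],[-3.5,8.2,0],[-5,12.4,0],[-6.2,16.6,0],[-7.3,20.9,0]],"yaw":[-0.046,-0.092,-0.138,-0.184,-0.23],"gripper":[235,235,235,235,235]}'
python3 -m creep '{"translation":[[-0.9,4.4,0],[-1.6,8.7,0],[-2,13.2,0],[-2.3,17.6,0],[-2.4,22,0]],"yaw":[-0.046,-0.092,-0.138,-0.184,-0.23],"gripper":[235,235,235,235,235]}'
python3 -m creep '{"translation":[[0.1,4.4,0],[0.5,8.9,0],[1,13.3,0],[1.8,17.7,0],[2.7,22,0]],"yaw":[-0.046,-0.092,-0.138,-0.184,-0.23],"gripper":[235,235,235,235,235]}'
python3 -m creep '{"translation":[[1.1,4.3,0],[2.5,8.5,0],[4,12.7,0],[5.8,16.8,0],[7.7,20.8,0]],"yaw":[-0.046,-0.092,-0.138,-0.184,-0.23],"gripper":[235,235,235,235,235]}'
python3 -m creep '{"translation":[[0,0,0],[0,0,0],[0,0,0]],"yaw":[0,0,0],"gripper":[235,235,235]}'
python3 chk.py; python3 arc.py 4 0.23
```

```text
time_s: 12.23
ee_pos: [0.5237, -0.053, 0.1483]
eef_rot: [-3.14, 0.004, -2.929]
force: [0.0, 1.2, -1.9]
grip_width: 0.018
time_s: 12.65
ee_pos: [0.5212, -0.0308, 0.1482]
eef_rot: [-3.14, 0.004, 3.122]
force: [1.2, -0.2, -2.3]
grip_width: 0.0179
time_s: 13.07
ee_pos: [0.5238, -0.0085, 0.1481]
eef_rot: [-3.14, 0.004, 2.89]
force: [0.4, -0.5, -2.2]
grip_width: 0.0175
time_s: 13.48
ee_pos: [0.5315, 0.0125, 0.148]
eef_rot: [-3.14, 0.004, 2.658]
force: [0.5, 0.2, -1.3]
grip_width: 0.0176
time_s: 13.73
ee_pos: [0.5314, 0.0124, 0.1479]
eef_rot: [-3.14, 0.003, 2.659]
force: [-0.3, -0.2, -2.2]
grip_width: 0.018
[0.5314 0.0124 0.1479] [-3.140e+00  3.000e-03  2.659e+00] [-0.5  0.8 -1.6] [ 0.04  0.13 -0.02]
spout [ 0.6931 -0.0736  0.1262] 133
white [ 0.6115 -0.0373] 3547 fit [ 0.104 -0.039 -0.024  3.545]
ball px 289.2 228.6 154 [ 0.6236 -0.0237  0.1267] ctr [ 0.6191 -0.0282  0.1199]
0 [[2.1, 3.9], [4.4, 7.8], [6.9, 11.5], [9.6, 15.1], [12.4, 18.6]]
1 [[3.0, 3.3], [6.1, 6.5], [9.4, 9.6], [12.8, 12.5], [16.3, 15.3]]
2 [[3.7, 2.6], [7.4, 5.0], [11.3, 7.2], [15.3, 9.3], [19.3, 11.1]]
3 [[4.1, 1.7], [8.4, 3.2], [12.7, 4.4], [17.0, 5.5], [21.4, 6.4]]
```

```bash
python3 -m creep '{"translation":[[2.1,3.9,0],[4.4,7.8,0],[6.9,11.5,0],[9.6,15.1,0],[12.4,18.6,0]],"yaw":[-0.046,-0.092,-0.138,-0.184,-0.23],"gripper":[235,235,235,235,235]}'
python3 -m creep '{"translation":[[3,3.3,0],[6.1,6.5,0],[9.4,9.6,0],[12.8,12.5,0],[16.3,15.3,0]],"yaw":[-0.046,-0.092,-0.138,-0.184,-0.23],"gripper":[235,235,235,235,235]}'
python3 -m creep '{"translation":[[3.7,2.6,0],[7.4,5,0],[11.3,7.2,0],[15.3,9.3,0],[19.3,11.1,0]],"yaw":[-0.046,-0.092,-0.138,-0.184,-0.23],"gripper":[235,235,235,235,235]}'
python3 -m creep '{"translation":[[4.1,1.7,0],[8.4,3.2,0],[12.7,4.4,0],[17,5.5,0],[21.4,6.4,0]],"yaw":[-0.046,-0.092,-0.138,-0.184,-0.23],"gripper":[235,235,235,235,235]}'
python3 -m creep '{"translation":[[0,0,0],[0,0,0],[0,0,0],[0,0,0],[0,0,0]],"yaw":[0,0,0,0,0],"gripper":[235,235,235,235,235]}'
python3 chk.py; python3 - <<'E'
from m import *
b=snap('scene','end_s.png');a=snap('top')
cv2.imwrite('pics/end.png',np.hstack([cv2.resize(b['pixels'][80:340,140:400],(400,400)),cv2.resize(a['pixels'][130:290,260:420],(400,400))])[:,:,::-1])
for n,lo,hi,ba in(('red',(0,150,60),(6,255,255),(385,180,435,225)),('green',(50,120,40),(75,255,255),(260,200,305,240)),('spout',(105,120,40),(125,255,255),(330,170,420,280)),('ball',(5,110,30),(16,255,255),(325,195,370,240))):
    A=blob(a,lo,hi,ba)
    if A:
        Q=pts(a)[A[2]];print(n,A[0],A[1][4],np.median(Q,0).round(4),plane(a,*A[0],{'red':.055,'green':.055,'spout':.131,'ball':.12}[n]).round(4))
E
```

```text
time_s: 14.2
ee_pos: [0.5439, 0.0309, 0.1479]
eef_rot: [-3.14, 0.003, 2.427]
force: [-0.4, 1.0, -2.9]
grip_width: 0.0178
time_s: 14.62
ee_pos: [0.5603, 0.0461, 0.1479]
eef_rot: [-3.14, 0.003, 2.196]
force: [0.4, 0.0, -1.4]
grip_width: 0.0177
time_s: 15.03
ee_pos: [0.5797, 0.0571, 0.1479]
eef_rot: [-3.14, 0.003, 1.964]
force: [0.0, -0.2, -1.3]
grip_width: 0.0179
time_s: 15.45
ee_pos: [0.6013, 0.0634, 0.1478]
eef_rot: [-3.14, 0.003, 1.733]
force: [-0.7, 0.7, -1.6]
grip_width: 0.0176
time_s: 15.87
ee_pos: [0.6012, 0.0633, 0.1479]
eef_rot: [-3.14, 0.003, 1.733]
force: [0.3, -0.6, -1.2]
grip_width: 0.0179
[0.6012 0.0633 0.1479] [-3.140e+00  3.000e-03  1.733e+00] [-1.1 -0.6 -1.5] [0.12 0.04 0.03]
spout [ 0.6295 -0.1163  0.1263] 102
white [ 0.6309 -0.0458] 2382 fit [ 0.105  0.099 -0.091  3.527]
ball px 287.2 229.1 134 [ 0.6268 -0.0259  0.1261] ctr [ 0.6227 -0.03    0.1199]
red [412.61333333 203.01333333] 375 [ 0.6409 -0.1853  0.0542] [ 0.6403 -0.1845  0.055 ]
green [278.55339806 224.3592233 ] 103 [0.5937 0.125  0.0553] [0.5972 0.1282 0.055 ]
spout [387.71287129 203.4950495 ] 101 [ 0.6281 -0.1159  0.1261] [ 0.6279 -0.1149  0.131 ]
ball [347.53153153 208.87387387] 111 [ 0.6178 -0.0286  0.131 ] [ 0.6198 -0.0286  0.12  ]
```

View pics/end.png

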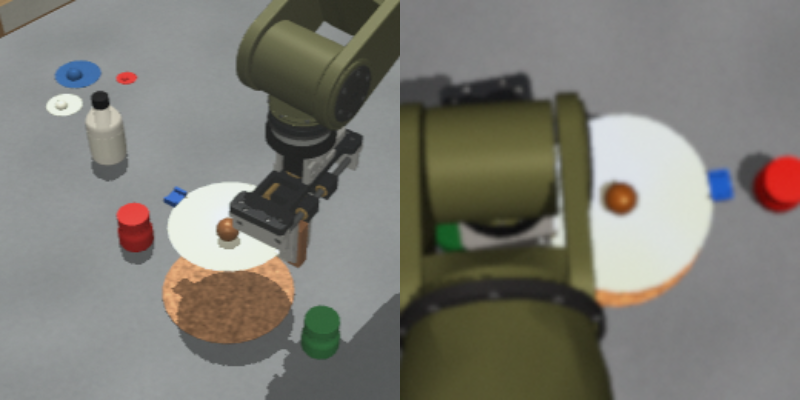

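Spout at right panel (720,185) points at the red pot (780,183), and the ball at (620,198) sits near the middle of the level dish. The pots are in place. Handing in.

```bash
python3 -c "
from station import ctrl
o=ctrl.get_obs();print(o['time_s'],abs(o['joint_vel']).max());print(ctrl.hand_in())"
```

```text
16.0167 0.002274117358933261
the job is handed in; nothing more can be done
None
```

I put the amber ball in the middle of the dish and let go of it. I then gripped the dish by its handle with the force set to 58 N, lifted it, turned it about 105° in the air, and handed in at 16 s with it held still. The hand-in gave no verdict.

**Last checks:**
- **Height and level:** the dish's underside was about 97 mm up, worked out from the tool height. It was level to about 0.02 rad, judged by the spout's height.
- **Ball and spout:** the ball was about 5 mm from the dish's middle. The spout line passed about 4 mm from the red pot's axis.
- **Pots and bottle:** the red pot measured in place to the pixel. The bottle looked unmoved in the last picture but I didn't measure it.

**Checks that disagreed or failed:**
- The tilt fit to the dish surface was no use, because the gripper and arm hid part of the dish.
- In the last top view the arm partly hid the green pot, so its measured position shifted about 12 mm. It stood upright in the scene view and no arm move came near it.

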